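# Register a hand-printing block on the scribed line

## Task

Get the wooden printing block into register on the white board: slide it sideways until its long side is pressed flush against the black strip of the fence, with 2 to 15 N, then slide it along, still pressed on the strip within that range, until its front edge lies exactly on the red scribed line, and let go of it there. Nothing stops the block at the line, so do not run past it. Keep the block flat on the board throughout, and leave the green ink bottle on the board, the rubber stamp and the small tin where they stand.

Things in the scene. Friction and masses are not known exactly. Their poses are not given: they have to be found in the camera images.
- board: white registration board, 260 x 140 x 12 mm, fixed on the counter; origin at the centre of its underside, z up. Its +x runs along the fence, from the block towards the red line; its +y points to the fence. Its top is 12 mm above the origin.
- scribed_line (a point): middle of the red scribed line on the board's top: 1.5 mm wide, 130 mm long, running along the board's y, 60 mm from the board's origin towards +x. Axes as the board's.
- fence: rigid aluminium bar on the board's top, 250 x 12 x 14 mm, parallel to the board's x; origin at the centre of its underside, axes as the board's. On two screws it carries a black facing strip, 240 x 8 x 14 mm, on its -y side. The strip is rigid and parallel to it, but screwed out differently each time: its guiding face lies 14 to 24 mm from this origin towards -y. No pose is given for it: feel it (or see it).
- block: loose wooden printing block with a thin black rubber sole, 90 (x) x 56 (y) x 22 mm high, 0.36 to 0.56 kg; origin at the centre of its underside. On its top stands a dark grip bar along x, 56 x 16 mm, from 22 to 50 mm above the origin, centred on it. Its +x points roughly along the board's +x, its +y side is the one to lay on the fence. Friction on the board and fence varies; it takes roughly 2 to 7 N to slide it.
- block_front (a point): middle of the block's lower front edge (45 mm from its origin along +x); this edge must end on the red line.
- block_side (a point): middle of the block's fence side: 28 mm from its origin along +y, 7 mm up. This side must lie on the black strip. While the block moves sideways, its friction on the board adds to the force felt from the strip.
- green_bottle: green ink bottle with a white cap, 35 mm diameter, 80 mm tall, loose, standing on the board some 40 to 55 mm past the red line; origin at the centre of its underside.
- stamp: wooden rubber stamp, 50 x 25 x 72 mm, loose, standing on the counter behind the board's rear end; origin at the centre of its underside.
- tin: small flat ochre tin, 54 x 36 x 14 mm, loose, on the counter behind the board's rear end; origin at the centre of its underside.
There are look-alikes about, which are no part of the job. There is more than one size of the block; the one meant has the size given above.

How it is judged (in metres and radians):
On the way, in this order (a step that is already met when the one before it is completed fails the run):
1. the block is pressed flush on the black strip (more than 2 N, within 0.03 rad of parallel) while its front edge is still 30 mm or more short of the line (contact force between block and facing_strip above 2 N and angle between the x axis of block and the x axis of board, either way round below 0.03 rad and x of block_front in the frame of scribed_line below -0.03 m), for 0.2 s.
2. the block, still pressed on the strip (more than 2 N), has been slid to within 8 to 22 mm of the line (contact force between block and facing_strip above 2 N and angle between the x axis of block and the x axis of board, either way round below 0.03 rad and x of block_front in the frame of scribed_line between -0.022 and -0.008 m), for 0.2 s.
At the end, for the whole second after the job is handed in: The block lies flat and at rest on the board, let go, its front edge within 2.5 mm of the middle of the red line, and its long side within 2 mm of the black strip and 0.03 rad of parallel to it (x of block_front in the frame of scribed_line between -0.0025 and 0.0025 m and y of facing_strip in the frame of block_side below 0.006 m and angle between the x axis of block and the x axis of board, either way round below 0.03 rad and z of block in the frame of board below 0.0145 m and angle between block's own z axis and vertical below 0.05 rad and linear speed of block below 0.01 m/s and contact force between block and the fingers below 0.1 N); the robot touches nothing.
It fails at once if the block presses on the strip with more than 15 N (contact force between block and facing_strip above 15 N).
It fails at once if the block's front edge runs more than 4 mm past the line (x of block_front in the frame of scribed_line above 0.004 m).
It fails at once if within the last 30 mm before the line the block leaves the strip by more than 4 mm (x of block_front in the frame of scribed_line above -0.03 m and y of facing_strip in the frame of block_side above 0.008 m).
It fails at once if the block is lifted more than 5 mm off the board or tipped more than 0.12 rad (z of block in the frame of board above 0.017 m or angle between block's own z axis and vertical above 0.12 rad).
It fails at once if the green bottle, the rubber stamp or the tin is moved more than 8 mm (distance of any of green_bottle, stamp, tin from where it was at the start of the episode above 0.008 m).
It also fails if it takes over 72 s, if anything falls off the work surface, if the arm or the gripper's body presses on something with over 40 N, if the wrist force passes 120 N, or if a joint passes its speed limit or range.

## Robot

A 6-joint arm with a two-finger parallel gripper is mounted at the origin on a cart in front of the work surface, level with it; the furniture and walls round the work are solid. World frame = base frame: x ahead of the robot, y to its left, z up, the work surface at z = 0. Lengths are in mm, angles in rad, forces in N, time in s.
With the tool pointing down it reaches from about 275 to 750 mm from the base axis. Payload 10.2 kg.
Tool frame: the origin (TCP) lies at the very end of the fingers, on their centre line; the grasp point (between the pads) lies 19 mm behind it; z points along the fingers, y is the line along which they close (so a half turn about z gives the same grasp; the last joint's range is limited). The gripper opens to 85 mm and grips with 20 to 120 N. Pads are 22 mm wide; open, the fingers measure 114 mm over their backs; the gripper's body (76 mm by 85 mm) begins 54 mm behind the grasp point. The pads swing forward as they close: fully open they stand 13 mm farther back than shut.
Start: joints at [-1.357, 0.313, 1.498, -0, 1.331, -0.223], TCP at [222.086, -475.72, 231.294] pointing down, gripper open.
Joint ranges: [-2.94, 2.94], [-0.97, 2.17], [0.19, 2.56], [-1.23, 4.37], [0.02, 3.11], [-2.88, 2.88]. Speed limits (rad/s): [2.39, 2.39, 3.01, 3.14, 3.14, 3.14].

## Interface

Orientations are given as a unit quaternion [w, x, y, z].
In Python, from rig import ctrl gives the robot as it stands.
- The arm moves only by the shell command python3 -m inch 'ROWS' [OPENING] [FORCE]. ROWS is text: rows parted by semicolons, each of 6 numbers parted by spaces: the shift along the tool's x, y, z in mm, then the turn, a rotation vector about the tool's x, y, z in units of 6 degrees (1.0 is 6 degrees). A call has exactly 10 rows; each row shifts and turns the commanded pose from where the row before left it, along the tool's axes as they then stand; what a row does not reach is not made up. A row lasts 1/12 s, in which the tool goes at most 41.7 mm and 7.16 degrees, less where a joint would pass 70% of its speed; a pose out of reach is approached as far as the arm can. A call with a gripper value outside its range is refused whole. OPENING is the opening, from 0 (shut) to 1 (fully open), set as the call begins (- or left out, the last holds). The fingers move at their own pace and stop on an object; FORCE is the grip in N (left out, the last holds). Time passes only in rows, so rows that do not move let the fingers close, or fill a call up. It gives the time, the measured TCP pose, the force, the opening and the grip force at its end, in the units of the state.
- ctrl.sense(): the state, without advancing time (a new reading comes with each control period).
- ctrl.capture(name): name is "side" or "top" or "wrist"; returns a dict with "image" (384x512x3 uint8, red, green, blue), "intrinsics" (3x3 intrinsics, pixels), "rvec" (rotation vector, rad) and "tvec" (3), from world to camera coordinates, as OpenCV has them. Camera axes: x right, y down, z forward; pixel columns grow to the right and rows downward; lengths in mm; the calibration is good to about 2 mm. A picture is of the moment at which its call begins. There is no depth.
- ctrl.finish_job(): hands the job in; it is judged then, once.
The state is a dict: "time_s": time; "joints": joint angles; "dq": joint speeds; "tau": joint torques, N m; "eef_pos": TCP position; "ee_rot": TCP orientation; "force": force on the tool from outside, world axes, zero at the start; "wrist_torque": the same for the moment, N m; "grip_width": opening from 0.0 (shut) to 1.0 (fully open); "grip_force": force on a finger pad.
Only numpy, scipy, OpenCV 4.12 (cv2) and the standard library are available. Lean on these libraries where they do the work, as an engineer would, in place of code of your own. Each camera call takes 0.05 s, during which the arm holds its last target. There are 200 camera calls.

## Working session

There is one attempt and no reset: what is moved stays moved. The work goes in short steps, Python scripts to look and compute and a shell command to move; the robot and the scene stay as the last step left them, time stands still between calls to the robot, and variables do not carry over. Pictures are saved under pics/ and viewed, at most 10 in all, crops included, and the job is handed in when it is done.

```bash
mkdir -p pics; ls; python3 - <<'E'
from rig import ctrl
import cv2,numpy as np
s=ctrl.sense(); print({k:np.round(v,3).tolist() for k,v in s.items()})
ims=[]
for n in ("top","side"):
    c=ctrl.capture(n); np.savez(n+".npz",**c); cv2.imwrite(f"pics/{n}0.png",cv2.resize(c["image"][...,::-1],(768,576),interpolation=cv2.INTER_CUBIC)); print(n,c["intrinsics"][0],c["rvec"],c["tvec"])
E
```

```text
pics
{'time_s': 0.0, 'joints': [-1.357, 0.313, 1.498, -0.0, 1.331, -0.223], 'dq': [-0.0, 0.002, -0.002, -0.002, 0.001, -0.0], 'tau': [0.001, -41.226, -25.975, -0.0, 0.004, -0.0], 'eef_pos': [222.03, -475.452, 230.734], 'ee_rot': [-0.001, 0.976, 0.217, -0.0], 'force': [0.12, 0.014, 0.052], 'wrist_torque': [0.014, 0.006, 0.024], 'grip_force': 0.0, 'grip_width': 1.002}
top [368.21258681   0.         251.99533538] [ 2.19894319 -2.17390991  0.04745325] [368.57643017 560.02849158 863.04647233]
side [362.44611725   0.         249.58276231] [ 0.61755045 -2.47443814  1.43123849] [659.98166261  18.53851079 945.08616872]
```

View pics/top0.png

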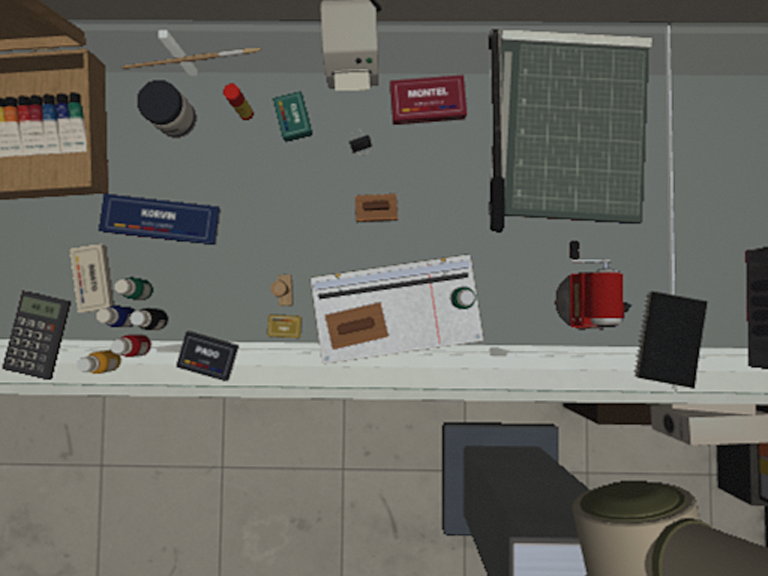

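View pics/side0.png

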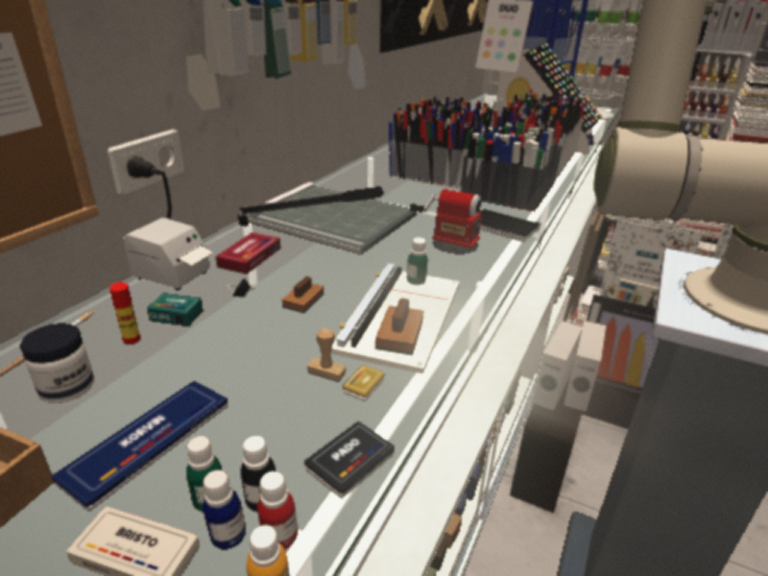

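Candidates for the block: the brown block on the board at (357,325), and a smaller look-alike block on the counter at (376,207). By the description (on the board, 90 mm), I take the one on the board. The red line is at (436,310), the green bottle at (462,298), the stamp at (283,290) and the tin at (284,326). The other green bottle at (133,288) is a decoy. Next, a close crop.

```bash
python3 - <<'E'
import cv2,numpy as np
im=np.load("top.npz")["image"][165:245,200:330,::-1]
cv2.imwrite("pics/crop1.png",cv2.resize(im,None,fx=6,fy=6,interpolation=cv2.INTER_CUBIC))
E
```

```text
(no output)
```

View pics/crop1.png

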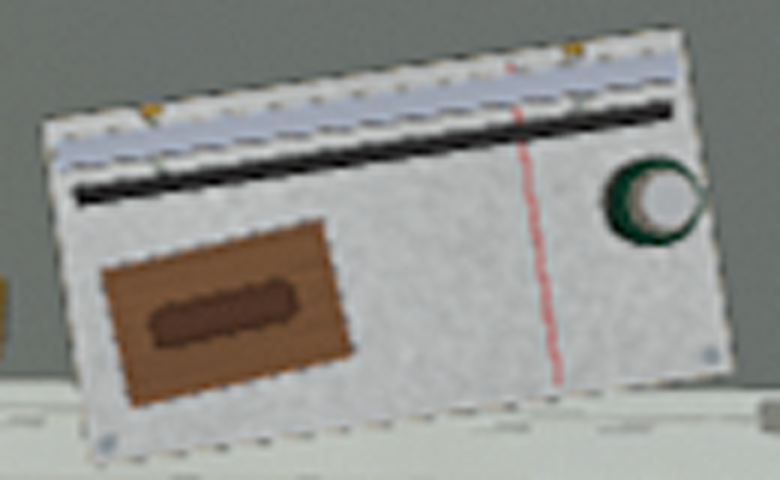

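The crop shows the board with corners at (43,120), (686,28), (733,375) and (95,462). The block top has corners at (101,270), (322,219), (354,352) and (132,407), and its grip is centred at (223,313). The red line runs (516,110)–(559,383) and the strip's lower edge (78,205)–(671,117). The bottle cap is at (668,200).

```bash
cat > h.py <<'E'
import cv2,numpy as np
def cam(c): 
    R=cv2.Rodrigues(np.array(c["rvec"],float))[0]; t=np.array(c["tvec"],float).ravel(); return np.array(c["intrinsics"]),R,t
def ray(c,uv,z):
    K,R,t=cam(c); C=-R.T@t; uv=np.atleast_2d(uv).astype(float)
    d=(R.T@np.linalg.inv(K)@np.c_[uv,np.ones(len(uv))].T).T
    return C+d*((np.asarray(z)-C[2])/d[:,2])[:,None]
def proj(c,P):
    K,R,t=cam(c); return cv2.projectPoints(np.atleast_2d(P).astype(float),R,t,K,None)[0][:,0]
E
python3 - <<'E'
from h import *
c=np.load("top.npz"); K,R,t=cam(c); print("C",-R.T@t)
f=lambda p:np.array([200,165])+(np.array(p)+.5)/6-.5
def g(n,p,z):
    P=ray(c,f(p),z)
    print(n,P[:,:2].round(1).tolist(),P[:,:2].mean(0).round(1),[round(float(np.linalg.norm(P[i]-P[i-1])),1) for i in range(len(P))],'ang',[round(float(np.degrees(np.arctan2(*(P[i]-P[i-1])[[1,0]]))),2) for i in range(1,len(P))]); return P
g("board",[(43,120),(686,28),(733,375),(95,462)],12)
g("block",[(101,270),(322,219),(354,352),(132,407)],34)
g("grip",[(223,313)],62)
g("line",[(516,110),(559,383)],12)
g("strip",[(78,205),(671,117)],26)
g("strip12",[(78,205),(671,117)],12)
g("cap",[(668,200)],92)
E
```

```text
C [506.14812456 363.20766285 897.89976017]
board [[567.7, 484.5], [607.6, 226.2], [468.8, 207.2], [431.1, 461.2]] [518.8 344.8] [138.5, 261.3, 140.0, 256.7] ang [-81.22, -172.2, 98.45]
block [[507.6, 457.7], [528.5, 371.5], [476.9, 358.4], [454.5, 444.7]] [491.9 408.1] [54.7, 88.7, 53.3, 89.1] ang [-76.35, -165.8, 104.57]
grip [[491.9, 408.2]] [491.9 408.2] [0.0] ang []
line [[573.8, 294.3], [464.8, 276.5]] [519.3 285.4] [110.4, 110.4] ang [-170.69]
strip [[533.2, 468.1], [570.6, 234.2]] [551.9 351.2] [236.8, 236.8] ang [-80.91]
strip12 [[533.6, 469.8], [571.6, 232.2]] [552.6 351. ] [240.6, 240.6] ang [-80.91]
cap [[535.4, 245.0]] [535.4 245. ] [0.0] ang []
```

The long side measures about 89 mm and the short side about 54 mm, so the choice is right. The block is yawed about +5° to the board. I'll move to a hover over it.

```bash
python3 -m inch '20.6 -22.9 0 0 0 0;20.6 -22.9 0 0 0 0;20.6 -22.9 0 0 0 0;20.6 -22.9 0 0 0 0;20.6 -22.9 0 0 0 0;20.6 -22.9 0 0 0 0;20.6 -22.9 0 0 0 0;20.6 -22.9 0 0 0 0;20.6 -22.9 0 0 0 0;20.6 -22.9 0 0 0 0' 
python3 -m inch '20.6 -22.9 0 0 0 0;20.6 -22.9 0 0 0 0;20.6 -22.9 0 0 0 0;20.6 -22.9 0 0 0 0;20.6 -22.9 0 0 0 0;20.6 -22.9 0 0 0 0;20.6 -22.9 0 0 0 0;20.6 -22.9 0 0 0 0;20.6 -22.9 0 0 0 0;20.6 -22.9 0 0 0 0' 
python3 -m inch '20.6 -22.9 0 0 0 0;20.6 -22.9 0 0 0 0;20.6 -22.9 0 0 0 0;20.6 -22.9 0 0 0 0;20.6 -22.9 0 0 0 0;20.6 -22.9 0 0 0 0;20.6 -22.9 0 0 0 0;20.6 -22.9 0 0 0 0;20.6 -22.9 0 0 0 0;20.6 -22.9 0 0 0 0' 
python3 -m inch '0 0 0 0 0 -1.1;0 0 0 0 0 -1.1;0 0 0 0 0 -1.1;0 0 0 0 0 -1.1;0 0 0 0 0 -1.1;0 0 0 0 0 -1.1;0 0 0 0 0 -1.1;0 0 0 0 0 -1.1;0 0 0 0 0 -1.1;0 0 0 0 0 -1.1' 
```

```text
time_s: 0.93
eef_pos: [311.8, -179.5, 231.2]
ee_rot: [-0.0, 0.976, 0.216, -0.0]
force: [1.0, 0.4, -0.1]
grip_width: 1.003
grip_force: 0.0
time_s: 1.77
eef_pos: [401.6, 115.3, 231.1]
ee_rot: [-0.0, 0.976, 0.217, -0.0]
force: [0.4, -1.6, -0.2]
grip_width: 0.998
grip_force: 0.0
time_s: 2.6
eef_pos: [491.4, 409.7, 230.8]
ee_rot: [0.0, 0.976, 0.217, -0.0]
force: [0.6, -0.5, 1.4]
grip_width: 1.001
grip_force: 0.0
time_s: 3.43
eef_pos: [491.3, 408.1, 230.8]
ee_rot: [-0.0, 0.699, 0.715, -0.0]
force: [-1.0, -0.4, -0.6]
grip_width: 0.999
grip_force: 0.0
```

```bash
python3 -m inch '0 0 0 0 0 -1.1;0 0 0 0 0 -1.05;0 0 0 0 0 0;0 0 0 0 0 0;0 0 0 0 0 0;0 0 0 0 0 0;0 0 0 0 0 0;0 0 0 0 0 0;0 0 0 0 0 0;0 0 0 0 0 0'; python3 - <<'E'
from rig import ctrl
import cv2,numpy as np
c=ctrl.capture("wrist"); np.savez("wrist1.npz",**c); cv2.imwrite("pics/wrist1.png",cv2.resize(c["image"][...,::-1],(800,600),interpolation=cv2.INTER_CUBIC))
from h import *
K,R,t=cam(c); print(-R.T@t, R.round(2).tolist(), K[0])
E
```

```text
time_s: 4.27
eef_pos: [491.4, 408.2, 231.3]
ee_rot: [-0.0, 0.616, 0.788, 0.0]
force: [0.4, 0.2, -0.2]
grip_width: 0.999
grip_force: 0.0
[471.18254759 486.54300498 373.1472622 ] [[0.97, 0.24, -0.0], [0.23, -0.92, 0.31], [0.07, -0.31, -0.95]] [321.11306022   0.         244.35380531]
```

View pics/wrist1.png

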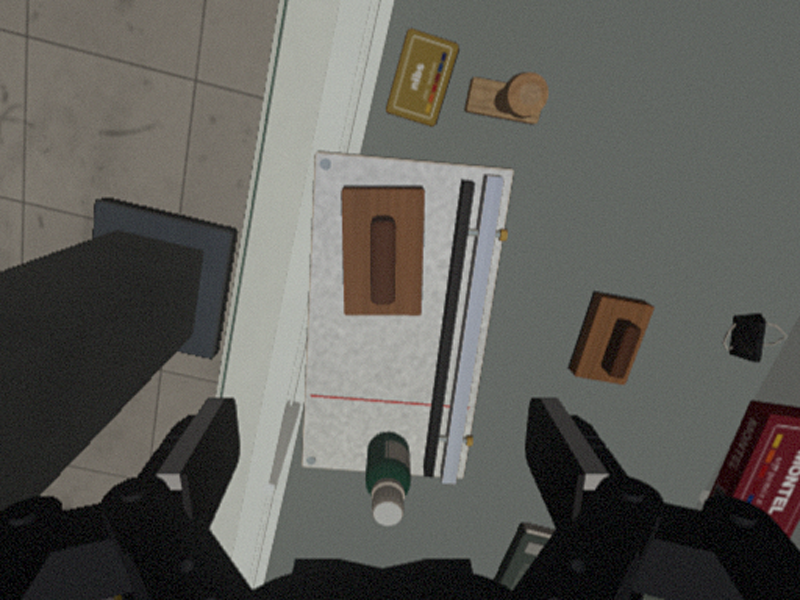

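The wrist view shows the block at (384,250), with top corners (342,187), (424,187), (422,316) and (345,313). The line runs (311,395)–(430,404), the strip face (461,181)–(425,474) and the bottle stands at (388,470). The smaller block at (612,338) is the decoy. I'll cross-check the positions with the top camera.

```bash
python3 - <<'E'
from h import *
c=np.load("wrist1.npz")
f=lambda p:(np.array(p)+.5)*.64-.5
def g(n,p,z):
    P=ray(c,f(p),z)
    print(n,P[:,:2].round(1).tolist(),P[:,:2].mean(0).round(1),[round(float(np.linalg.norm(P[i]-P[i-1])),1) for i in range(len(P))],'ang',[round(float(np.degrees(np.arctan2(*(P[i]-P[i-1])[[1,0]]))),2) for i in range(1,len(P))]); return P
g("board",[(316,152),(513,170),(464,480),(304,467)],12)
g("block",[(342,187),(424,187),(422,316),(345,313)],34)
g("grip",[(383,216),(382,303)],62)
g("line",[(311,395),(430,404)],12)
g("strip",[(461,181),(425,474)],12)
g("strip26",[(461,181),(425,474)],26)
E
```

```text
board [[429.2, 464.9], [565.1, 485.9], [606.4, 230.1], [470.3, 210.2]] [517.7 347.8] [258.0, 137.5, 259.1, 137.5] ang [8.78, -80.83, -171.68]
block [[452.9, 448.5], [505.6, 461.5], [528.2, 373.5], [474.0, 362.5]] [490.2 411.5] [88.6, 54.3, 90.8, 55.4] ang [13.8, -75.6, -168.55]
grip [[482.8, 440.6], [495.7, 385.3]] [489.3 413. ] [56.7, 56.7] ang [-76.83]
line [[462.6, 279.2], [558.2, 294.3]] [510.4 286.7] [96.8, 96.8] ang [8.95]
strip [[532.0, 470.1], [572.2, 228.0]] [552.1 349. ] [245.4, 245.4] ang [-80.57]
strip26 [[529.6, 470.7], [568.3, 238.0]] [549.  354.4] [235.9, 235.9] ang [-80.57]
```

```bash
python3 -m inch '0 0 20 0 0 0;0 0 20 0 0 0;0 0 20 0 0 0;0 0 20 0 0 0;0 0 20 0 0 0;0 0 20 0 0 0;0 0 20 0 0 0;0 0 20 0 0 0;0 0 20 0 0 0;0 0 12 0 0 0' 0.5
python3 -m inch '0 0 0 0 0 0;0 0 0 0 0 0;0 0 0 0 0 0;0 0 0 0 0 0;0 0 0 0 0 0;0 0 0 0 0 0;0 0 0 0 0 0;0 0 0 0 0 0;0 0 0 0 0 0;0 0 0 0 0 0' 0 30
```

```text
time_s: 5.15
eef_pos: [490.7, 407.8, 37.1]
ee_rot: [-0.001, 0.616, 0.788, -0.001]
force: [0.8, 0.2, 0.3]
grip_width: 0.499
grip_force: 0.0
time_s: 5.98
eef_pos: [491.7, 408.4, 40.1]
ee_rot: [0.0, 0.616, 0.788, 0.0]
force: [-2.5, -1.3, 6.2]
grip_width: 0.181
grip_force: 36.5
```

```bash
python3 -m inch '0 0 -0.5 0 0 0;0 0 -0.5 0 0 0;0 0 0 0 0 0.2;0 0 0 0 0 0.2;0 0 0 0 0 0.2;0 0 0 0 0 0.2;0 0 0 0 0 0;0 0 0 0 0 0;0 0 0 0 0 0;0 0 0 0 0 0'
python3 - <<'E'
from rig import ctrl
import cv2,numpy as np
from h import *
s=ctrl.sense(); print(s["force"],s["wrist_torque"],s["eef_pos"],s["ee_rot"])
c=ctrl.capture("wrist"); np.savez("wrist2.npz",**c); cv2.imwrite("pics/wrist2.png",cv2.resize(c["image"][...,::-1],(800,600),interpolation=cv2.INTER_CUBIC))
c=ctrl.capture("top"); np.savez("top2.npz",**c)
E
```

```text
time_s: 6.82
eef_pos: [491.3, 408.1, 40.1]
ee_rot: [-0.0, 0.649, 0.761, -0.0]
force: [-0.2, 1.1, -2.9]
grip_width: 0.176
grip_force: 35.3
[-0.20148793  1.07884363 -2.94729632] [ 0.15489075 -0.15339447  0.00030617] [491.33675094 408.13382936  40.10996228] [-7.43252057e-05  6.48578890e-01  7.61147413e-01 -1.81202971e-04]
```

View pics/wrist2.png

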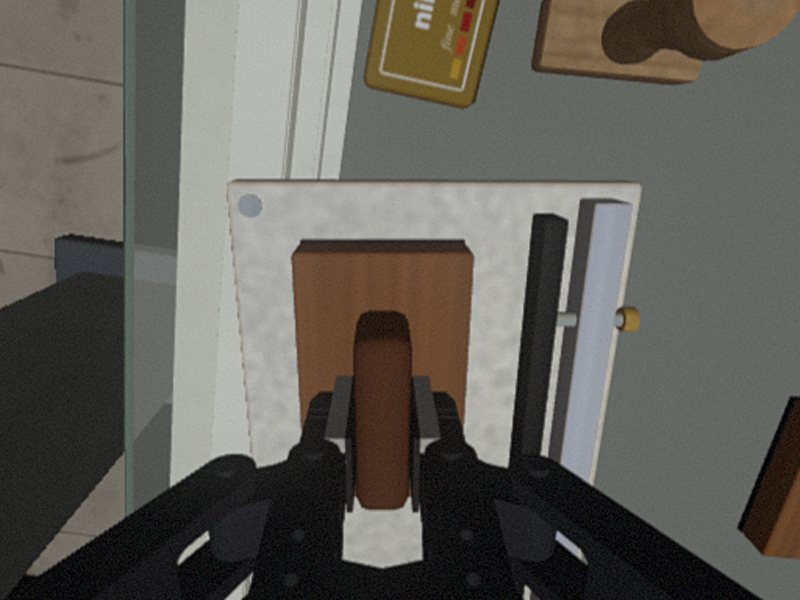

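Block, tool and board are now parallel: the block's rear edge (292,252)–(474,253) and the board's rear edge (229,182)–(640,183) are both level. Next I estimate the gap to the strip face at about (529,253) and start sliding.

```bash
python3 - <<'E'
from h import *
c=np.load("wrist2.npz"); f=lambda p:(np.array(p)+.5)*.64-.5
A=ray(c,f([(292,252),(474,253),(465,425)]),34)[:,:2]
S=ray(c,f([(530,240),(512,450)]),12)[:,:2]; S2=ray(c,f([(534,214)]),26)[:,:2]
B=ray(c,f([(229,182),(640,183)]),12)[:,:2]
a=np.radians(-81); X=np.array([np.cos(a),np.sin(a)]);Y=np.array([-X[1],X[0]])
for n,P in zip("block strip strip26 board".split(),(A,S,S2,B)): print(n,(P@np.c_[X,Y]).round(1).tolist())
E
python3 -m inch '0 1 0 0 0 0;0 1 0 0 0 0;0 1 0 0 0 0;0 1 0 0 0 0;0 1 0 0 0 0;0 1 0 0 0 0;0 1 0 0 0 0;0 0 0 0 0 0;0 0 0 0 0 0;0 0 0 0 0 0'
```

```text
block [[-373.7, 520.9], [-373.4, 575.7], [-314.0, 576.1]]
strip [[-373.0, 598.7], [-288.9, 599.4]]
strip26 [[-383.9, 595.0]]
board [[-392.3, 497.3], [-392.1, 633.3]]
time_s: 7.75
eef_pos: [498.3, 409.3, 40.2]
ee_rot: [0.0, 0.649, 0.761, -0.0]
force: [0.4, -0.5, -4.7]
grip_width: 0.181
grip_force: 35.1
```

The wrist carries about 4.7 N, roughly the block's weight, so I lower slightly while advancing.

```bash
python3 -m inch '0 0 0.2 0 0 0;0 0 0.2 0 0 0;0 1 0 0 0 0;0 1 0 0 0 0;0 1 0 0 0 0;0 1 0 0 0 0;0 1 0 0 0 0;0 1 0 0 0 0;0 0 0 0 0 0;0 0 0 0 0 0'; python3 -c "
from rig import ctrl;print(ctrl.sense()['wrist_torque'])"
```

```text
time_s: 8.58
eef_pos: [504.4, 410.4, 40.1]
ee_rot: [0.0, 0.649, 0.761, 0.0]
force: [-3.0, 0.7, 2.6]
grip_width: 0.177
grip_force: 36.0
[-0.00350067  0.46203355  0.05289659]
```

```bash
python3 -m inch '0 0.5 0 0 0 0;0 0.5 0 0 0 0;0 0.5 0 0 0 0;0 0.5 0 0 0 0;0 0.5 0 0 0 0;0 0.5 0 0 0 0;0 0.5 0 0 0 0;0 0.5 0 0 0 0;0 0 0 0 0 0;0 0 0 0 0 0'; python3 -c "
from rig import ctrl;print(ctrl.sense()['wrist_torque'])"; python3 -m inch '0 0.2 0 0 0 0;0 0.2 0 0 0 0;0 0.2 0 0 0 0;0 0.2 0 0 0 0;0 0.2 0 0 0 0;0 0 0 0 0 0;0 0 0 0 0 0;0 0 0 0 0 0;0 0 0 0 0 0;0 0 0 0 0 0'; python3 -c "
from rig import ctrl;print(ctrl.sense()['wrist_torque'])"
```

```text
time_s: 9.42
eef_pos: [508.1, 411.0, 40.1]
ee_rot: [-0.0, 0.649, 0.761, -0.0]
force: [-4.8, -0.3, 3.6]
grip_width: 0.181
grip_force: 36.2
[-0.07804485  0.74052592  0.02101894]
time_s: 10.25
eef_pos: [509.0, 411.2, 40.1]
ee_rot: [-0.0, 0.649, 0.761, -0.0]
force: [-5.0, 0.0, 3.6]
grip_width: 0.181
grip_force: 36.2
[-0.01115841  0.87809584  0.02739465]
```

```bash
cat > s.py <<'E'
from rig import ctrl
import numpy as np
s=ctrl.sense(); a=np.radians(-81); X=np.array([np.cos(a),np.sin(a)]);Y=np.array([-X[1],X[0]])
f=np.array(s["force"]);p=np.array(s["eef_pos"])
print("F board xyz",(f[:2]@X).round(2),(f[:2]@Y).round(2),f[2].round(2),"tz",np.round(s["wrist_torque"],2),"pos xy",(p[:2]@X).round(2),(p[:2]@Y).round(2))
E
python3 -m inch '0 0.2 0 0 0 0;0 0.2 0 0 0 0;0 0.2 0 0 0 0;0 0.2 0 0 0 0;0 0.2 0 0 0 0;0 0.2 0 0 0 0;0 0 0 0 0 0;0 0 0 0 0 0;0 0 0 0 0 0;0 0 0 0 0 0' >/dev/null; python3 s.py;python3 -m inch '0 0.2 0 0 0 0;0 0.2 0 0 0 0;0 0.2 0 0 0 0;0 0.2 0 0 0 0;0 0 0 0 0 0;0 0 0 0 0 0;0 0 0 0 0 0;0 0 0 0 0 0;0 0 0 0 0 0;0 0 0 0 0 0'>/dev/null; python3 s.py
```

```text
F board xyz -0.58 -5.16 4.3 tz [-0.1   0.84  0.06] pos xy -326.46 568.28
F board xyz -0.07 -5.73 3.19 tz [-0.08  0.84  0.05] pos xy -326.45 569.08
```

```bash
python3 -m inch '0 0.2 0 0 0 0;0 0.2 0 0 0 0;0 0.2 0 0 0 0;0 0.2 0 0 0 0;0 0 0 0 0 0;0 0 0 0 0 0;0 0 0 0 0 0;0 0 0 0 0 0;0 0 0 0 0 0;0 0 0 0 0 0'>/dev/null; python3 s.py;python3 -m inch '0 0.2 0 0 0 0;0 0.2 0 0 0 0;0 0.2 0 0 0 0;0 0 0 0 0 0;0 0 0 0 0 0;0 0 0 0 0 0;0 0 0 0 0 0;0 0 0 0 0 0;0 0 0 0 0 0;0 0 0 0 0 0'>/dev/null; python3 s.py
```

```text
F board xyz -0.89 -4.76 3.62 tz [-0.09  0.85  0.03] pos xy -326.46 569.88
F board xyz -1.39 -5.4 4.22 tz [-0.08  0.82  0.03] pos xy -326.46 570.45
```

```bash
python3 -m inch '0 0.2 0 0 0 0;0 0.2 0 0 0 0;0 0.2 0 0 0 0;0 0.2 0 0 0 0;0 0 0 0 0 0;0 0 0 0 0 0;0 0 0 0 0 0;0 0 0 0 0 0;0 0 0 0 0 0;0 0 0 0 0 0'>/dev/null; python3 s.py
python3 - <<'E'
from rig import ctrl
import cv2,numpy as np
c=ctrl.capture("wrist"); np.savez("wrist3.npz",**c); cv2.imwrite("pics/wrist3.png",cv2.resize(c["image"][130:320,150:390,::-1],None,fx=3,fy=3,interpolation=cv2.INTER_CUBIC))
E
```

```text
F board xyz 0.54 -5.43 3.79 tz [-0.08  0.83 -0.01] pos xy -326.48 571.26
```

View pics/wrist3.png

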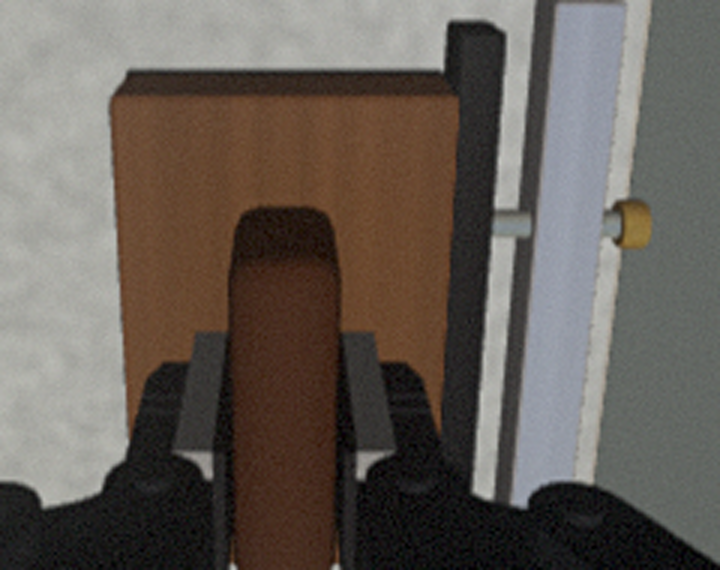

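The crop shows the block's lower rear corner at (444,72), almost at the strip face at (446,72), so less than 1 mm is left and the faces look parallel. I'll continue gently.

```bash
python3 -m inch '0 0.1 0 0 0 0;0 0.1 0 0 0 0;0 0.1 0 0 0 0;0 0.1 0 0 0 0;0 0 0 0 0 0;0 0 0 0 0 0;0 0 0 0 0 0;0 0 0 0 0 0;0 0 0 0 0 0;0 0 0 0 0 0'>/dev/null; python3 s.py;python3 -m inch '0 0.1 0 0 0 0;0 0.1 0 0 0 0;0 0.1 0 0 0 0;0 0.1 0 0 0 0;0 0 0 0 0 0;0 0 0 0 0 0;0 0 0 0 0 0;0 0 0 0 0 0;0 0 0 0 0 0;0 0 0 0 0 0'>/dev/null; python3 s.py
```

```text
F board xyz -0.75 -6.85 4.13 tz [-0.13  0.94 -0.01] pos xy -326.48 571.57
F board xyz 0.44 -8.1 5.79 tz [-0.24  1.21 -0.  ] pos xy -326.49 571.61
```

```bash
python3 -m inch '0 0.1 0 0 0 0;0 0.1 0 0 0 0;0 0.1 0 0 0 0;0 0.1 0 0 0 0;0 0.1 0 0 0 0;0 0.1 0 0 0 0;0 0 0 0 0 0;0 0 0 0 0 0;0 0 0 0 0 0;0 0 0 0 0 0'>/dev/null; python3 s.py; python3 -m inch '0 0 0 0 0 0;0 0 0 0 0 0;0 0 0 0 0 0;0 0 0 0 0 0;0 0 0 0 0 0;0 0 0 0 0 0;0 0 0 0 0 0;0 0 0 0 0 0;0 0 0 0 0 0;0 0 0 0 0 0'>/dev/null; python3 s.py
```

```text
F board xyz 0.17 -10.7 8.2 tz [-0.36  1.7   0.01] pos xy -326.5 571.69
F board xyz 0.89 -10.12 7.79 tz [-0.4   1.76 -0.1 ] pos xy -326.51 571.7
```

The block is pressed on the strip with about 5 N. Next I slide along (tool -x), easing the downward load a little.

```bash
python3 -m inch '-0.3 0 -0.1 0 0 0;-0.5 0 -0.1 0 0 0;-1 0 0 0 0 0;-1 0 0 0 0 0;-1 0 0 0 0 0;-1 0 0 0 0 0;-1 0 0 0 0 0;-1 0 0 0 0 0;-1 0 0 0 0 0;-1 0 0 0 0 0'>/dev/null; python3 s.py; python3 -m inch '-1 0 0 0 0 0;-1 0 0 0 0 0;-1 0 0 0 0 0;-1 0 0 0 0 0;-1 0 0 0 0 0;-1 0 0 0 0 0;-1 0 0 0 0 0;-1 0 0 0 0 0;-1 0 0 0 0 0;-1 0 0 0 0 0'>/dev/null; python3 s.py
```

```text
F board xyz -10.71 -8.11 3.38 tz [ 1.45  1.72 -0.08] pos xy -319.69 571.68
F board xyz -10.69 -9.24 4.15 tz [ 1.47  1.73 -0.06] pos xy -309.73 571.67
```

```bash
python3 -m inch '-1 0 0 0 0 0;-1 0 0 0 0 0;-1 0 0 0 0 0;-1 0 0 0 0 0;-1 0 0 0 0 0;-1 0 0 0 0 0;-1 0 0 0 0 0;-1 0 0 0 0 0;-1 0 0 0 0 0;-1 0 0 0 0 0'>/dev/null; python3 s.py; python3 -m inch '-1 0 0 0 0 0;-1 0 0 0 0 0;-1 0 0 0 0 0;-1 0 0 0 0 0;-1 0 0 0 0 0;-1 0 0 0 0 0;-1 0 0 0 0 0;-1 0 0 0 0 0;-1 0 0 0 0 0;-1 0 0 0 0 0'>/dev/null; python3 s.py;  python3 -m inch '-1 0 0 0 0 0;-1 0 0 0 0 0;-1 0 0 0 0 0;-1 0 0 0 0 0;-1 0 0 0 0 0;-1 0 0 0 0 0;-1 0 0 0 0 0;-1 0 0 0 0 0;-1 0 0 0 0 0;-1 0 0 0 0 0'>/dev/null; python3 s.py; python3 - <<'E'
from rig import ctrl
import cv2,numpy as np
c=ctrl.capture("top"); np.savez("top4.npz",**c)
cv2.imwrite("pics/top4.png",cv2.resize(c["image"][165:245,200:330,::-1],None,fx=6,fy=6,interpolation=cv2.INTER_CUBIC))
E
```

```text
F board xyz -11.74 -8.51 3.83 tz [1.46 1.84 0.02] pos xy -299.75 571.66
F board xyz -10.31 -9.98 3.95 tz [ 1.58  1.87 -0.05] pos xy -289.79 571.68
F board xyz -11.27 -9.17 4.93 tz [ 1.56  1.9  -0.06] pos xy -279.82 571.62
```

View pics/top4.png

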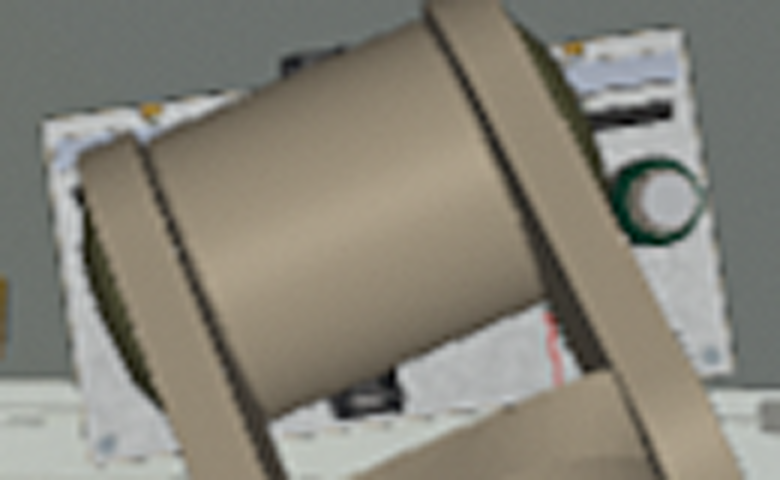

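The arm hides the block in the top view; only the lower end of the line shows, at (555,350). I'll measure the block against the board's rear edge with the wrist camera (the line is 190 mm from that edge), and use the side camera as a cross-check.

```bash
python3 - <<'E'
from rig import ctrl
import cv2,numpy as np
c=ctrl.capture("wrist"); np.savez("wrist4.npz",**c)
d=ctrl.capture("side"); np.savez("side4.npz",**d)
a=cv2.resize(c["image"][0:180,130:450],(533,300),interpolation=cv2.INTER_CUBIC)
b=cv2.resize(d["image"][170:245,215:348],(533,300),interpolation=cv2.INTER_CUBIC)
cv2.imwrite("pics/c4.png",np.vstack([a,b])[...,::-1])
E
python3 s.py
```

```text
F board xyz -11.11 -9.39 6.01 tz [ 1.48  1.84 -0.07] pos xy -279.6 571.66
```

View pics/c4.png

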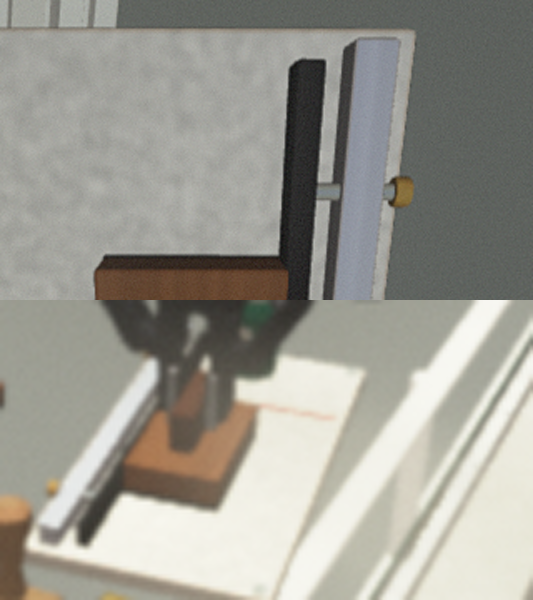

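The upper half (wrist) has the board's rear edge at y≈30, and the block's rear bottom edge at y≈256 with the top edge at y≈268. The lower half (side) shows the line at (295,411) and the block well short of it, flush on the strip. I'll refine the edges subpixel.

```bash
python3 - <<'E'
from h import *
a=np.radians(-81); X=np.array([np.cos(a),np.sin(a)]);Y=np.array([-X[1],X[0]])
for n,br,kr,cols in (("wrist4.npz",(8,28),(148,168),(200,290)),("wrist2.npz",(108,126),(146,170),(200,290))):
    c=np.load(n); g=cv2.cvtColor(c["image"],cv2.COLOR_RGB2GRAY).astype(float)
    p=g[:,cols[0]:cols[1]].mean(1); 
    print(n,"board",br[0],p[br[0]:br[1]].round().astype(int).tolist(),"block",kr[0],p[kr[0]:kr[1]].round().astype(int).tolist(), c["image"][kr[0]:kr[1],cols[0]:cols[1],0].mean(1).round().astype(int).tolist())
    um=sum(cols)/2
    for v,z in ((17,12),(18,12),(115.5,12),(116.5,12),(153,12),(154,12),(160,34),(161,34),(161.5,34)): print(v,z,(ray(c,[(um,v)],z)[0,:2]@X).round(2),end=" | ")
    print()
E
```

```text
wrist4.npz board 8 [98, 98, 98, 98, 98, 98, 98, 96, 90, 127, 147, 153, 160, 162, 162, 162, 162, 162, 163, 163] block 148 [165, 164, 166, 168, 134, 71, 35, 40, 44, 44, 43, 43, 41, 50, 66, 73, 76, 77, 77, 77] [165, 165, 166, 169, 134, 71, 38, 48, 53, 53, 53, 52, 50, 64, 89, 98, 100, 101, 101, 101]
17 12 -391.7 | 18 12 -391.28 | 115.5 12 -346.22 | 116.5 12 -345.71 | 153 12 -326.59 | 154 12 -326.04 | 160 34 -327.57 | 161 34 -327.09 | 161.5 34 -326.85 | 
wrist2.npz board 108 [118, 119, 118, 118, 119, 120, 103, 81, 104, 144, 160, 167, 173, 174, 174, 173, 174, 173] block 146 [171, 171, 172, 172, 173, 176, 153, 91, 39, 43, 46, 46, 46, 45, 45, 52, 69, 78, 80, 83, 83, 82, 82, 83] [171, 172, 172, 172, 174, 176, 154, 91, 41, 51, 56, 56, 56, 55, 55, 66, 92, 103, 105, 108, 107, 107, 107, 107]
17 12 -438.13 | 18 12 -437.71 | 115.5 12 -392.78 | 116.5 12 -392.27 | 153 12 -373.18 | 154 12 -372.64 | 160 34 -374.25 | 161 34 -373.77 | 161.5 34 -373.53 |
```

About 34.6 mm to go, with no slip in the fingers (block-to-TCP offset unchanged). I'll do 20 mm now.

```bash
python3 -m inch '-1 0 0 0 0 0;-1 0 0 0 0 0;-1 0 0 0 0 0;-1 0 0 0 0 0;-1 0 0 0 0 0;-1 0 0 0 0 0;-1 0 0 0 0 0;-1 0 0 0 0 0;-1 0 0 0 0 0;-1 0 0 0 0 0'>/dev/null; python3 s.py; python3 -m inch '-1 0 0 0 0 0;-1 0 0 0 0 0;-1 0 0 0 0 0;-1 0 0 0 0 0;-1 0 0 0 0 0;-1 0 0 0 0 0;-1 0 0 0 0 0;-1 0 0 0 0 0;-1 0 0 0 0 0;-1 0 0 0 0 0'>/dev/null; python3 s.py;  python3 -m inch '-1 0 0 0 0 0;-1 0 0 0 0 0;-1 0 0 0 0 0;-1 0 0 0 0 0;-1 0 0 0 0 0;-1 0 0 0 0 0;-1 0 0 0 0 0;0 0 0 0 0 0;0 0 0 0 0 0;0 0 0 0 0 0'>/dev/null; python3 s.py; python3 - <<'E'
from rig import ctrl
import cv2,numpy as np
d=ctrl.capture("side"); np.savez("side5.npz",**d)
cv2.imwrite("pics/s5.png",cv2.resize(d["image"][170:240,225:315,::-1],None,fx=8,fy=8,interpolation=cv2.INTER_CUBIC))
E
```

```text
F board xyz -12.23 -9.86 4.19 tz [ 1.69  1.88 -0.03] pos xy -269.81 571.64
F board xyz -12.03 -10.78 4.15 tz [ 1.72  2.   -0.06] pos xy -259.84 571.63
F board xyz -11.55 -10.12 4.75 tz [ 1.45  2.03 -0.07] pos xy -252.69 571.64
```

View pics/s5.png

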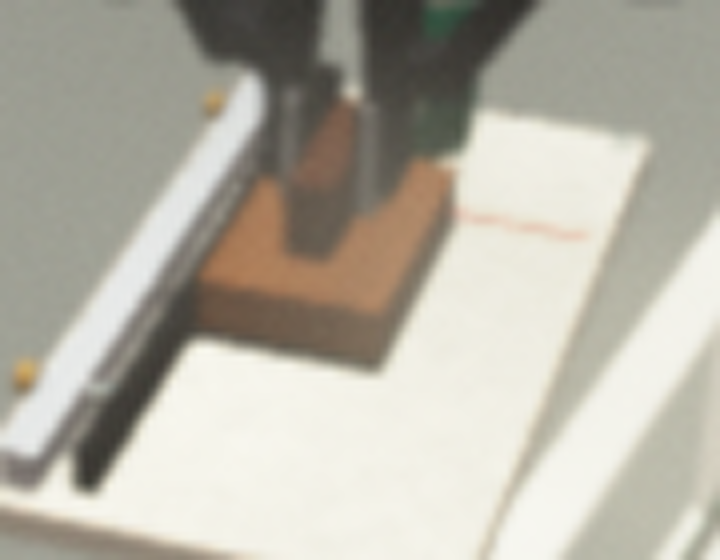

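The side crop shows the line (460,216)–(586,238), the block's front right top corner at (455,168), and its rear right corner at (378,315) top and (380,372) bottom. The block is flush on the strip.

```bash
python3 - <<'E'
from h import *
a=np.radians(-81); X=np.array([np.cos(a),np.sin(a)]);Y=np.array([-X[1],X[0]]);B=np.c_[X,Y]
c=np.load("side5.npz"); f=lambda p:np.array([225,170])+(np.array(p)+.5)/8-.5
for n,p,z in (("line",[(460,216),(586,238)],12),("fronttop",[(455,168)],34),("rear top",[(195,283),(378,315)],34),("rear bot",[(380,372)],12),("board FR corner",[(648,143)],12)):
    print(n,(ray(c,f(p),z)[:,:2]@B).round(1).tolist())
E
```

```text
line [[-201.9, 542.5], [-201.3, 502.3]]
fronttop [[-210.8, 543.4]]
rear top [[-302.2, 597.7], [-300.4, 543.6]]
rear bot [[-296.1, 543.0]]
board FR corner [[-134.0, 495.4]]
```

```bash
python3 -m inch '-1 0 0 0 0 0;-1 0 0 0 0 0;-1 0 0 0 0 0;-1 0 0 0 0 0;-1 0 0 0 0 0;-0.8 0 0 0 0 0;-0.6 0 0 0 0 0;-0.5 0 0 0 0 0;-0.5 0 0 0 0 0;0 0 0 0 0 0'>/dev/null; python3 s.py; python3 -m inch '0 0 0 0 0 0;0 0 0 0 0 0;0.5 -0.3 0 0 0 0;0.5 -0.3 0 0 0 0;0.5 -0.2 0 0 0 0;0.3 -0.2 0 0 0 0;0 0 0 0 0 0;0 0 0 0 0 0;0 0 0 0 0 0;0 0 0 0 0 0'>/dev/null; python3 s.py
```

```text
F board xyz -11.75 -10.58 4.11 tz [ 1.67  2.   -0.08] pos xy -245.43 571.63
F board xyz -3.56 -5.64 2.33 tz [0.48 1.01 0.01] pos xy -245.57 571.54
```

```bash
python3 -m inch '0 0 0 0 0 0;0 0 0 0 0 0;0 0 0 0 0 0;0 0 0 0 0 0;0 0 0 0 0 0;0 0 0 0 0 0;0 0 0 0 0 0;0 0 0 0 0 0;0 0 0 0 0 0;0 0 0 0 0 0' 0.5; python3 s.py; python3 -m inch '0 0 -5 0 0 0;0 0 -10 0 0 0;0 0 -20 0 0 0;0 0 -25 0 0 0;0 0 -25 0 0 0;0 0 -25 0 0 0;0 0 -25 0 0 0;0 0 -25 0 0 0;0 0 -20 0 0 0;0 0 0 0 0 0'; python3 -m inch '25 0 0 0 0 0;25 0 0 0 0 0;25 0 0 0 0 0;25 0 0 0 0 0;0 0 0 0 0 0;0 0 0 0 0 0;0 0 0 0 0 0;0 0 0 0 0 0;0 0 0 0 0 0;0 0 0 0 0 0'; python3 - <<'E'
from rig import ctrl
import cv2,numpy as np
c=ctrl.capture("wrist"); np.savez("wrist6.npz",**c)
im=c["image"][...,::-1]
cv2.imwrite("pics/w6.png",cv2.resize(im[90:310,180:330],(600,880))[:600] if 0 else cv2.resize(im[130:330,170:350],None,fx=3,fy=3,interpolation=cv2.INTER_CUBIC))
E
```

```text
time_s: 27.17
eef_pos: [526.7, 331.4, 40.1]
ee_rot: [0.0, 0.649, 0.761, 0.0]
force: [0.8, 0.8, -0.1]
grip_width: 0.496
grip_force: 0.0
F board xyz -0.7 0.9 -0.06 tz [-0.01  0.05 -0.02] pos xy -244.96 572.04
time_s: 28.0
eef_pos: [527.9, 332.0, 225.9]
ee_rot: [0.002, 0.649, 0.761, 0.004]
force: [-0.2, -0.1, 0.9]
grip_width: 0.501
grip_force: 0.0
time_s: 28.83
eef_pos: [511.1, 429.5, 220.3]
ee_rot: [0.0, 0.649, 0.761, 0.0]
force: [0.2, -0.5, -0.9]
grip_width: 0.503
grip_force: 0.0
```

View pics/w6.png

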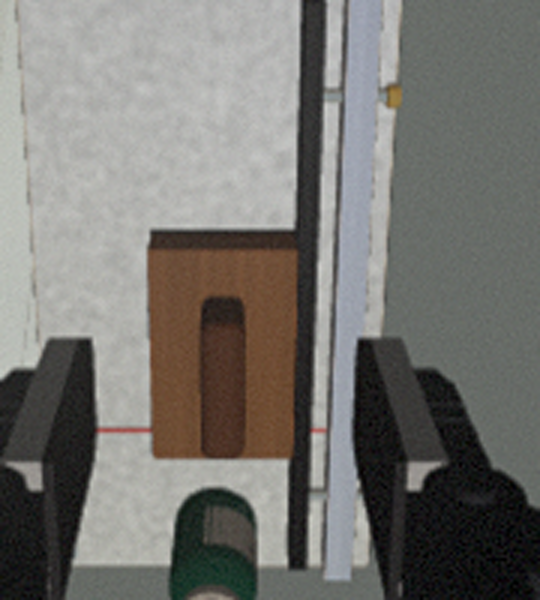

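The wrist view shows the block released and flush on the strip. The line is at y≈430, the rear bottom edge at y≈232, the rear top edge at 248 and the front top edge at 458. The bottle is untouched. I'll measure these subpixel.

```bash
python3 - <<'E'
from h import *
a=np.radians(-81); X=np.array([np.cos(a),np.sin(a)]);Y=np.array([-X[1],X[0]]);B=np.c_[X,Y]
c=np.load("wrist6.npz"); im=c["image"].astype(float)
p=lambda r,cl,ch=0: im[r[0]:r[1],cl[0]:cl[1],ch].mean(1).round().astype(int).tolist()
cb=(224,236)
print("rear 202..",p((202,218),cb)); print("front 276..",p((276,290),cb))
g=(im[...,0]-im[...,1])[262:285,204:218].mean(1); print("line row",(g.clip(8)-8)@np.arange(262,285)/(g.clip(8)-8).sum(), g.round(0).tolist())
g=(im[...,0]-im[...,1])[262:285,274:278].mean(1); print(g.round(0).tolist())
for n,u,z,v in (("line",211,12,np.array([272.,273,274])),("rearbot",230,12,np.array([206.,207,208])),("reartop",230,34,np.array([211.,212,213])),("fronttop",230,34,np.array([281.,282,283]))):
    print(n,v.tolist(),(ray(c,np.c_[v*0+u,v],z)[:,:2]@X).round(2).tolist())
E
```

```text
rear 202.. [182, 180, 183, 187, 124, 50, 55, 59, 60, 58, 62, 93, 108, 109, 107, 108]
front 276.. [108, 108, 110, 109, 107, 107, 118, 161, 178, 175, 172, 173, 175, 174]
line row 273.0055058499656 [0.0, -0.0, -0.0, 0.0, -1.0, -1.0, -0.0, -1.0, -1.0, -4.0, 24.0, 79.0, 24.0, -3.0, -2.0, -1.0, -0.0, -0.0, -1.0, 0.0, -0.0, -1.0, 0.0]
[0.0, -0.0, 0.0, -1.0, -0.0, -1.0, -0.0, 0.0, -0.0, -2.0, 21.0, 73.0, 26.0, -2.0, -2.0, 0.0, -1.0, 0.0, -2.0, -0.0, 0.0, -0.0, -1.0]
line [272.0, 273.0, 274.0] [-204.56, -203.12, -201.68]
rearbot [206.0, 207.0, 208.0] [-292.77, -291.52, -290.27]
reartop [211.0, 212.0, 213.0] [-295.22, -294.04, -292.86]
fronttop [281.0, 282.0, 283.0] [-206.18, -204.8, -203.42]
```

The front edge is within about 1 mm of the line by all three edge estimates (+0.4, -0.1, -0.9 mm). The block is flush and free, so I hand in.

```bash
python3 -c "
from rig import ctrl; print(ctrl.finish_job())"
```

```text
the job is handed in; nothing more can be done
None
```

The job is handed in (no verdict was returned): the block was slid along the strip at about 8–11 N and let go flush on it, its front edge within about 1 mm of the red line by the last wrist picture; I did not re-measure the bottle, stamp or tin, but the arm stayed clear of all three.

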